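# Load the dish row and start the reader

## Robot

A 6-joint arm with a two-finger parallel gripper is mounted at the origin on the work surface. World frame = base frame: x ahead of the robot, y to its left, z up, the work surface at z = 0. Lengths are in m, angles in rad, forces in N, time in s.
With the tool pointing down it reaches from about 0.3 to 0.775 m from the base axis. Payload 14.6 kg.
Tool frame: the origin (TCP) lies midway between the tips of the shut fingers; the grasp point (between the pads) lies 19 mm behind it (grasp_offset is the distance from the TCP to the grasp point, in m); z points along the fingers, y is the line along which they close (so a half turn about z gives the same grasp; the last joint's range is limited). The gripper opens to 94 mm and grips with 3 to 60 N. Pads are 16 mm wide; open, the fingers measure 119 mm over their backs; the gripper's body (75 mm by 177 mm) begins 78 mm behind the grasp point.
Start: joints at [1.093, 0.3, 1.521, -0, 1.321, -0.067], TCP at [0.22, 0.504, 0.205] pointing down, gripper open.
Joint ranges: [-3.03, 3.03], [-0.79, 2.21], [0.23, 2.52], [-1.04, 4.18], [0, 3.07], [-2.55, 2.55]. Speed limits (rad/s): [2.22, 2.22, 2.57, 3.14, 3.14, 3.14].

## Interface

Orientations are given as [roll, pitch, yaw] about the fixed x, y, z axes, in that order (R = Rz(yaw) Ry(pitch) Rx(roll)).
In Python, from station import * gives the robot as it stands. The module is installed in compiled form; this text tells all that it offers.
- The arm moves only by the tool send_rows, never from a script. Its argument "rows" is a list of rows, each an object of numbers: "dx", "dy", "dz": the shift along the tool's x, y, z in mm; "roll": the turn about the tool's z in degrees; "jaw": the closure, from -1 (fully open) to 1 (shut). In form: [{"dx": .., "dy": .., "dz": .., "roll": .., "jaw": ..}, ...]. A call has 1 to 12 rows; each row shifts and turns the commanded pose from where the row before left it, along the tool's axes as they then stand; what a row does not reach is not made up. A row lasts 1/12 s, in which the tool goes at most 41.7 mm and 7.16 degrees, less where a joint would pass 70% of its speed; a pose out of reach is approached as far as the arm can. A call is refused whole if a number of a shift passes 41.7 or a number of a turn 7.16, either way. A call with a gripper value outside its range is refused whole. The fingers move at their own pace and stop on an object; "force" is the grip in N (left out, the last holds). Time passes only in rows, so rows that do not move let the fingers close. It gives the time, the measured TCP pose, the force, the opening and the grip force at its end, in the units of the state.
- get_obs(): the state, without advancing time (a new reading comes with each control period).
- camera(name): name is "side" or "top"; returns a dict with "frame" (480x640x3 uint8, red, green, blue), "z_map" (480x640 float32, m along the optical axis (not along the pixel's ray), 0 where there is no reading), "camera_matrix" (3x3 intrinsics, pixels), "rvec" (rotation vector, rad) and "tvec" (3), from world to camera coordinates, as OpenCV has them. Camera axes: x right, y down, z forward; pixel columns grow to the right and rows downward; lengths in m; the calibration is good to about 2 mm. A picture is of the moment at which its call begins.
- hand_in(): hands the job in; it is judged then, once.
The state is a dict: "time_s": time; "qpos": joint angles; "joint_vel": joint speeds; "tau": joint torques, N m; "ee_pos": TCP position; "eef_rot": TCP orientation; "force": force on the tool from outside, world axes, zero at the start; "moment": the same for the moment, N m; "grip_width": finger opening in m; "grip_force": force on a finger pad.
Only numpy, scipy, OpenCV 4.12 (cv2) and the standard library are available. Lean on these libraries where they do the work, as an engineer would, in place of code of your own. Each camera call takes 0.05 s, during which the arm holds its last target. There are 200 camera calls.

## Task

Four closed petri dishes stand in a touching row in the channel of the loading rail. With the fingertips push on the last dish only, so that the whole row slides along together without breaking up until the front dish is against the end stop and no gaps are left; then press the start button on the grey head fully down and let it go. Do not lift or tip any dish, do not press the button before the row is home, and leave everything else on the table where it is.

Things in the scene. Friction and masses are not known exactly. Their poses are not given: they have to be found in the camera images.
- rail: fixed dark steel rail, 470 x 84 mm; origin on the table surface on its centre line, x along the channel to the end stop, z up. Channel floor 10 mm above the table, 58 mm wide between low aluminium walls 8 mm thick rising 6 mm above the floor (dishes stand 10 mm above them); open at its free end, x = -220 mm
- stop_face (a point): middle of the end stop's flat face, 25 mm above the table, at x = 170 mm in the rail's frame. It is the front of the grey head, a box at x = 170 to 250 mm, 84 mm wide, top 40 mm above the table
- dish_1: closed petri dish (lid and base are one rigid piece), 55 mm across, 16 mm high, about 40 g, standing in the channel: the front dish, nearest the end stop. Origin: centre of its underside, 10 mm above the table. Against the stop its centre is at x = 142.5 mm in the rail's frame
- dish_2: closed petri dish (lid and base are one rigid piece), 55 mm across, 16 mm high, about 40 g, standing in the channel: the second dish from the end stop. Origin: centre of its underside, 10 mm above the table. It touches the dish ahead of it; with the row fully home its centre is at x = 87.5 mm in the rail's frame
- dish_3: closed petri dish (lid and base are one rigid piece), 55 mm across, 16 mm high, about 40 g, standing in the channel: the third dish from the end stop. Origin: centre of its underside, 10 mm above the table. It touches the dish ahead of it; with the row fully home its centre is at x = 32.5 mm in the rail's frame
- dish_4: closed petri dish (lid and base are one rigid piece), 55 mm across, 16 mm high, about 40 g, standing in the channel: the last dish of the row, farthest from the end stop, the one to push on. Origin: centre of its underside, 10 mm above the table. It touches the dish ahead of it; with the row fully home its centre is at x = -22.5 mm in the rail's frame
- start_top (a point): centre of the top of the start button: round steel push button, 28 mm across, in a low black housing on top of the grey head at the end stop; it is pressed straight down
- start (a joint): travel of the start button: 0 released, 0.006 m fully down; its spring takes 5 N fully down and brings it back up
- spare_dish: a single closed dish like those on the rail, 55 mm across and 16 mm high, lying on the table beyond the rail; leave it alone. Origin: centre of its underside
- dish_stack: stack of four closed dishes, 55 mm across, 64 mm high, on the table to the robot's left; leave it alone. Origin: centre of its underside
- vial: amber screw-cap vial, 28 mm across, 55 mm high, standing on the robot's side of the rail; leave it alone. Origin: centre of its underside
- forceps: steel forceps, 113 mm long, 6 mm high, lying on the table beyond the rail; leave alone. Origin: middle, underside
- marker: black marker pen, 100 mm long, 11 mm thick, lying on the table to the left; leave alone. Origin: middle, underside
- reagent_bottle: white bottle, 50 mm across, 90 mm high, standing at the right; leave alone. Origin: centre of its underside
Things that resemble listed ones, but are neither listed nor needed, are in the scene too. What is shaped like the dish_4 but orange is not meant. Leave any brown or green look-alike of the dish_2 alone.

How it is judged:
By the outcome, as a careful person would: the job done as asked, in the order asked, and still so for the second after the job is handed in, with the robot touching nothing.
It also fails if it takes over 43 s, if anything falls off the work surface, if the arm or the gripper's body presses on something with over 40 N, if the wrist force passes 120 N, or if a joint passes its speed limit or range.

## Working session

There is one attempt and no reset: what is moved stays moved. The work goes in short steps, Python scripts to look and compute and a tool call to move; the robot and the scene stay as the last step left them, time stands still between calls to the robot, and variables do not carry over. Pictures are saved under pics/ and viewed, at most 10 in all, crops included, and the job is handed in when it is done.

Besides the shell and the picture viewer there is one more tool, called after "Request:" as name(argument=value, ...), one argument or row to a line, values as JSON. send_rows: Moves the arm, as the interface text tells. Its arguments: {"type":"object","properties":{"rows":{"type":"array"},"force":{"type":"number"}},"required":["rows"]}

```bash
mkdir -p pics; cat > h.py <<'E'
from station import *
import numpy as np, cv2, pickle
def snap(n):
    c=camera(n); cv2.imwrite(f'pics/{n}_{len(__import__("os").listdir("pics"))}.png',c['frame'][:,:,::-1]); pickle.dump(c,open(n+'.pkl','wb')); return c
def pt(c,u,v,z):
    R=cv2.Rodrigues(np.array(c['rvec'],float))[0]; t=np.array(c['tvec'],float).reshape(3)
    d=R.T@np.linalg.solve(c['camera_matrix'],[u,v,1.]); o=-R.T@t
    return o+d*(z-o[2])/d[2]
E
python3 - <<'E'
from h import *
for n in('top','side'):
    c=snap(n); print(n,c['camera_matrix'],c['rvec'],c['tvec'])
print(get_obs())
E
ls pics
```

```text
top [[470.29639364   0.         328.12286859]
 [  0.         470.29639364 245.56085116]
 [  0.           0.           1.        ]] [ 2.22208807 -2.16815815  0.06687611] [0.0105724  0.47766403 1.04541082]
side [[608.24232395   0.         320.29739206]
 [  0.         608.24232395 235.89908263]
 [  0.           0.           1.        ]] [ 2.16431668 -0.85408983  0.41480988] [-0.33946218  0.28003675  1.15149865]
{'time_s': 0.1, 'qpos': array([ 1.09337929e+00,  3.00415687e-01,  1.52149946e+00,  2.68690184e-05,
        1.32070011e+00, -6.66332512e-02]), 'joint_vel': array([ 0.00018363, -0.00090733, -0.00332027,  0.00069541,  0.00030733,
       -0.00044826]), 'tau': array([-1.75028534e-03, -5.32655454e+01, -3.53275430e+01,  7.08151306e-02,
        2.35723250e-02, -3.96728069e-05]), 'ee_pos': array([0.21953863, 0.50403629, 0.20495125]), 'eef_rot': array([-3.14057405e+00, -9.40576614e-05,  2.73080216e+00]), 'force': array([ 0.05653192, -0.23371169,  0.40238234]), 'moment': array([ 0.05715064, -0.00490237,  0.00244706]), 'grip_force': 0.0, 'grip_width': 0.09416691564253106}
side_1.png
top_0.png
```

View pics/top_0.png

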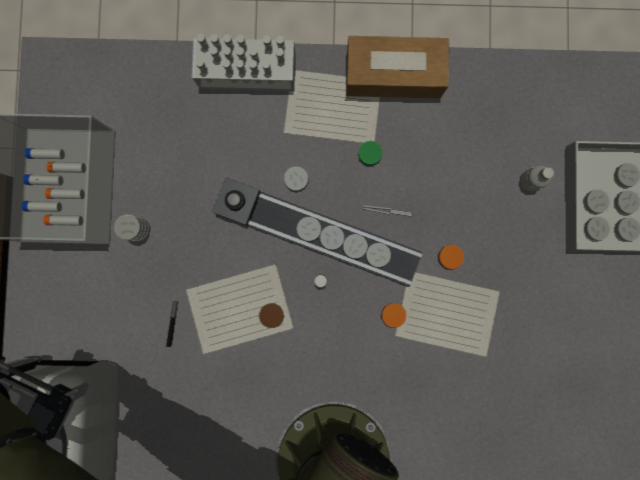

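View pics/side_1.png

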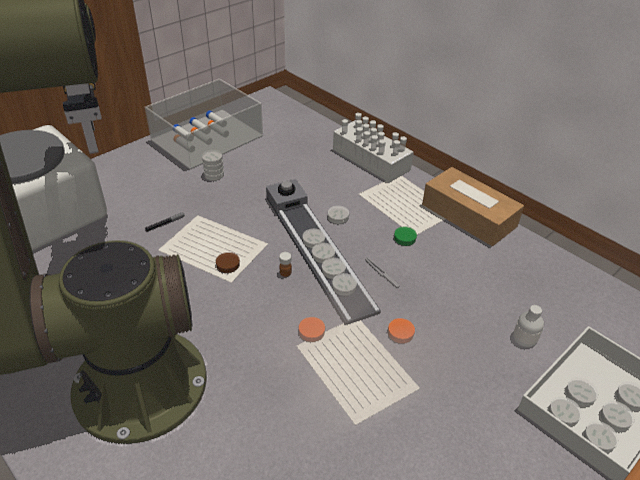

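Top view: the grey head and button are at (235,200), and the rail runs to its free end near (417,270). The row of dishes is at (309,229), (332,237), (355,246) and (378,254).
Possible mix-ups for dish_4 (378,254): orange (452,257) and (394,315), brown (271,315), green (370,153), spare (296,178), and the tray dishes at right. I choose (378,254): clear, in the channel, farthest from the head.

```bash
python3 - <<'E'
from h import *
c=pickle.load(open('top.pkl','rb')); f=c['frame']
cv2.imwrite('pics/crop.png',cv2.resize(f[160:300,200:440],None,fx=3.3,fy=3.3,interpolation=cv2.INTER_CUBIC)[:,:,::-1])
g=cv2.cvtColor(f,cv2.COLOR_RGB2GRAY)
sub=cv2.resize(g[160:300,200:440],None,fx=4,fy=4,interpolation=cv2.INTER_CUBIC)
ci=cv2.HoughCircles(sub,cv2.HOUGH_GRADIENT,1.5,60,param1=120,param2=25,minRadius=38,maxRadius=60)
for x,y,r in ci[0]:
    u,v=x/4+200-.375,y/4+160-.375; print(u.round(1),v.round(1),r/4,pt(c,u,v,.026).round(4))
for u,v in[(309,229),(332,237),(355,246),(378,254)]: print(pt(c,u,v,.026).round(4))
# aluminium walls / free end
print('free end z.016',pt(c,422,253,.016).round(4),pt(c,411,285,.016).round(4))
print('button', [pt(c,235,200,z).round(4) for z in(.04,.05,.06)])
R=cv2.Rodrigues(np.array(c['rvec'],float))[0];t=np.array(c['tvec']).reshape(3)
for u,v in[(235,200),(224,190),(309,229),(378,254)]:
    z=c['z_map'][v,u]; p=np.linalg.solve(c['camera_matrix'],[u,v,1.])*z; print('depth',u,v,(R.T@(p-t)).round(4))
E
```

```text
377.9 254.3 12.2375 [ 0.4598 -0.0888  0.026 ]
354.7 246.1 11.9 [ 0.4769 -0.0368  0.026 ]
234.7 199.9 10.25 [0.5734 0.2335 0.026 ]
332.9 237.4 13.1 [0.4949 0.0121 0.026 ]
295.8 178.6 11.3 [0.6251 0.0984 0.026 ]
308.6 226.6 13.55 [0.5179 0.067  0.026 ]
[0.5124 0.0659 0.026 ]
[0.4958 0.0142 0.026 ]
[ 0.477  -0.0375  0.026 ]
[ 0.4605 -0.089   0.026 ]
free end z.016 [ 0.4656 -0.1889  0.016 ] [ 0.3933 -0.1652  0.016 ]
button [array([0.5712, 0.2301, 0.04  ]), array([0.5697, 0.2281, 0.05  ]), array([0.5683, 0.2261, 0.06  ])]
depth 235 200 [0.5674 0.2249 0.066 ]
depth 224 190 [0.5927 0.2549 0.0407]
depth 309 229 [0.5129 0.066  0.0214]
depth 378 254 [ 0.4604 -0.0887  0.028 ]
```

View pics/crop.png

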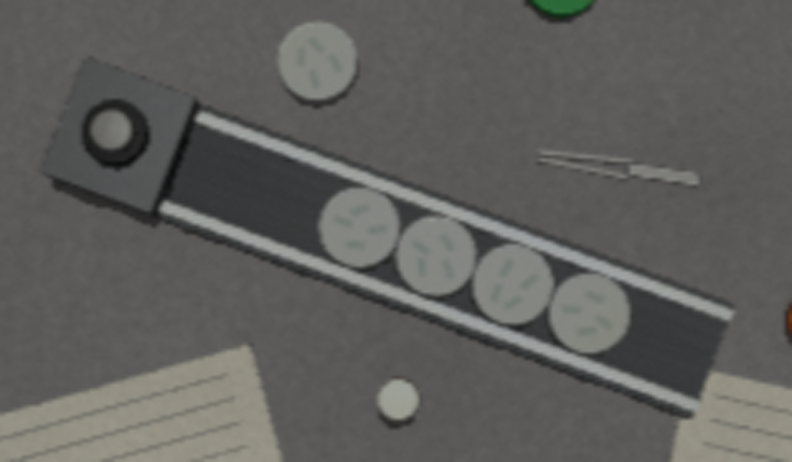

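The crop shows four clear dishes touching in the channel. The last one, nearest the open end, is at crop (590,313), and the button cap is at crop (111,129). Next I compute the rail frame and the moves.

```bash
python3 - <<'E'
from h import *
c=pickle.load(open('top.pkl','rb'))
P=lambda x,y,z:pt(c,(x+.5)/3.3-.5+200,(y+.5)/3.3-.5+160,z)
a=[P(198,118,.016),P(732,314,.016)];b=[P(163,207,.016),P(694,409,.016)]
for w in(a,b): d=w[0]-w[1];print('wall',w,np.degrees(np.arctan2(d[1],d[0])))
D=[P(*q,.026) for q in[(360,227),(437,256),(513,285),(590,313)]]
d=D[0]-D[3];print('row',np.degrees(np.arctan2(d[1],d[0])),np.linalg.norm(d))
e=sum((w[0]-w[1]) for w in(a,b))[:2];e/=np.linalg.norm(e);n=np.array([-e[1],e[0]])
mid=((a[1]+b[1])/2)[:2]; print('axis',e,np.degrees(np.arctan2(e[1],e[0])),'free end mid',mid, 'width',(a[1]-b[1])[:2]@n)
for p in D: q=p[:2]-mid;print('dish',p.round(4),'x',q@e-.22,'lat',q@n)
# head front top edge at z .04
for q in[(198,105),(157,213)]: r=P(*q,.04)[:2]-mid;print('headfront',r@e-.22,r@n)
for z in(.05,.055,.06):
  r=P(111,129,z)[:2]-mid;print('button',z,P(111,129,z),r@e-.22,r@n)
R=cv2.Rodrigues(np.array(c['rvec'],float))[0];t=np.array(c['tvec']).reshape(3)
Z=[]
for v in range(197,203):
  for u in range(232,237):
    z=c['z_map'][v,u];Z.append((R.T@(np.linalg.solve(c['camera_matrix'],[u,v,1.])*z-t))[2])
print('btn z',np.median(Z),np.std(Z))
s=pickle.load(open('side.pkl','rb'));print('side btn ray',[pt(s,287,185,z) for z in(.05,.055,.06)])
E
python3 - <<'E'
import cv2
i=cv2.imread('pics/side_1.png')[165:225,250:330]
cv2.imwrite('pics/sb.png',cv2.resize(i,None,fx=8,fy=8,interpolation=cv2.INTER_CUBIC))
E
```

```text
wall [array([0.58664519, 0.17960025, 0.016     ]), array([ 0.46151236, -0.18775548,  0.016     ])] 71.18955346728845
wall [array([0.52493523, 0.20144482, 0.016     ]), array([ 0.39643176, -0.16282407,  0.016     ])] 70.56863995126405
row 70.86718753994377 0.16557576511569952
axis [0.32755064 0.94483362] 70.87982337957193 free end mid [ 0.42897206 -0.17528978] width -0.06965663492802772
dish [0.5137 0.0665 0.026 ] x 0.036163196882902954 lat -0.0008526136459721548
dish [0.4953 0.014  0.026 ] x -0.01940274418098173 lat -0.0007081237920733431
dish [ 0.477  -0.0377  0.026 ] x -0.07425093402229085 lat -0.00032726079617244086
dish [ 0.4594 -0.09    0.026 ] x -0.1294125642062779 lat -0.000816098062885001
headfront 0.1655479973058752 -0.03841984635775671
headfront 0.1651235672743598 0.03887823209007363
button 0.05 [0.57241825 0.23191842 0.05      ] 0.21172989229506342 -0.0021514765024958664
button 0.055 [0.57166082 0.23091271 0.055     ] 0.21053156780132695 -0.0017652577212425424
button 0.06 [0.5709034 0.229907  0.06     ] 0.20933324330759032 -0.0013790389399891438
btn z 0.06285230442935512 0.0017010467923313439
side btn ray [array([0.57720128, 0.23804944, 0.05      ]), array([0.57279848, 0.23292291, 0.055     ]), array([0.56839568, 0.22779638, 0.06      ])]
```

View pics/sb.png

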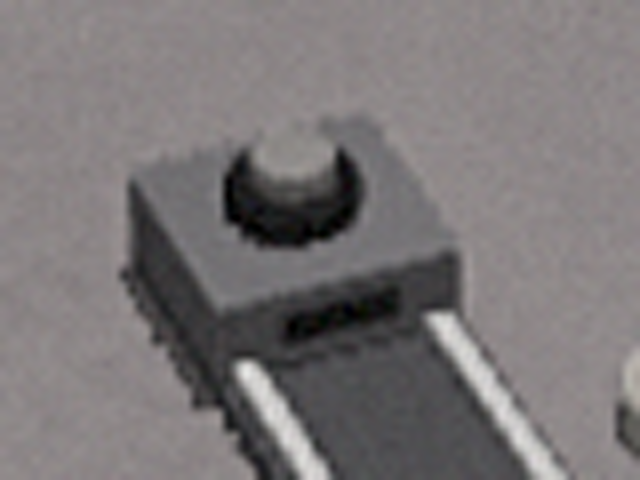

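The enlarged side crop shows the steel cap proud of its black housing, with the top at about side pixel (286.5,184), which puts it near z 0.06 m. The row needs to travel about 104 mm. First I turn the tool so its x axis lies along the rail, with the fingers shut.

Request:
send_rows(
  rows=[
    {"roll": 7.13, "jaw": 1},
    {"roll": 7.13, "jaw": 1},
    {"roll": 7.13, "jaw": 1},
    {"roll": 7.13, "jaw": 1},
    {"roll": 7.13, "jaw": 1},
    {"roll": 7.13, "jaw": 1},
    {"roll": 7.13, "jaw": 1},
    {"roll": 7.13, "jaw": 1},
    {"roll": 7.13, "jaw": 1},
    {"roll": 7.13, "jaw": 1},
    {"roll": 7.13, "jaw": 1},
    {"roll": 7.13, "jaw": 1},
  ],
  force=20,
)

```text
invalid input at $.rows[0]: expected keys dx, dy, dz, roll, jaw
```

Request:
send_rows(
  rows=[
    {"dx": 0, "dy": 0, "dz": 0, "roll": 7.13, "jaw": 1},
    {"dx": 0, "dy": 0, "dz": 0, "roll": 7.13, "jaw": 1},
    {"dx": 0, "dy": 0, "dz": 0, "roll": 7.13, "jaw": 1},
    {"dx": 0, "dy": 0, "dz": 0, "roll": 7.13, "jaw": 1},
    {"dx": 0, "dy": 0, "dz": 0, "roll": 7.13, "jaw": 1},
    {"dx": 0, "dy": 0, "dz": 0, "roll": 7.13, "jaw": 1},
    {"dx": 0, "dy": 0, "dz": 0, "roll": 7.13, "jaw": 1},
    {"dx": 0, "dy": 0, "dz": 0, "roll": 7.13, "jaw": 1},
    {"dx": 0, "dy": 0, "dz": 0, "roll": 7.13, "jaw": 1},
    {"dx": 0, "dy": 0, "dz": 0, "roll": 7.13, "jaw": 1},
    {"dx": 0, "dy": 0, "dz": 0, "roll": 7.13, "jaw": 1},
    {"dx": 0, "dy": 0, "dz": 0, "roll": 7.13, "jaw": 1},
  ],
  force=20,
)

```text
time_s: 1.1
ee_pos: [0.2196, 0.5041, 0.2051]
eef_rot: [-3.141, 0.001, 1.231]
force: [-1.1, 0.5, -0.0]
grip_width: 0.0178
grip_force: 0.0
```

Request:
send_rows(
  rows=[
    {"dx": -14, "dy": 11, "dz": 0, "roll": 0, "jaw": 1},
    {"dx": -26, "dy": 20.6, "dz": 0, "roll": 0, "jaw": 1},
    {"dx": -26, "dy": 20.6, "dz": 0, "roll": 0, "jaw": 1},
    {"dx": -26, "dy": 20.6, "dz": 0, "roll": 0, "jaw": 1},
    {"dx": -26, "dy": 20.6, "dz": 0, "roll": 0, "jaw": 1},
    {"dx": -26, "dy": 20.6, "dz": 0, "roll": 0, "jaw": 1},
    {"dx": -26, "dy": 20.6, "dz": 0, "roll": 0, "jaw": 1},
    {"dx": -26, "dy": 20.6, "dz": 0, "roll": 0, "jaw": 1},
    {"dx": -26, "dy": 20.6, "dz": 0, "roll": 0, "jaw": 1},
    {"dx": -26, "dy": 20.6, "dz": 0, "roll": 0, "jaw": 1},
    {"dx": -26, "dy": 20.6, "dz": 0, "roll": 0, "jaw": 1},
    {"dx": -26, "dy": 20.6, "dz": 0, "roll": 0, "jaw": 1},
  ],
)

```text
time_s: 2.1
ee_pos: [0.346, 0.1414, 0.2054]
eef_rot: [3.142, -0.0, 1.238]
force: [0.7, -0.1, 0.2]
grip_width: 0.0006
grip_force: 0.0
```

Request:
send_rows(
  rows=[
    {"dx": -26, "dy": 20.6, "dz": 0, "roll": 0, "jaw": 1},
    {"dx": -26, "dy": 20.6, "dz": 0, "roll": 0, "jaw": 1},
    {"dx": -26, "dy": 20.6, "dz": 0, "roll": 0, "jaw": 1},
    {"dx": -26, "dy": 20.6, "dz": 0, "roll": 0, "jaw": 1},
    {"dx": -26, "dy": 20.6, "dz": 0, "roll": 0, "jaw": 1},
    {"dx": -26, "dy": 20.6, "dz": 0, "roll": 0, "jaw": 1},
    {"dx": -26, "dy": 20.6, "dz": 0, "roll": 0, "jaw": 1},
    {"dx": -26, "dy": 20.6, "dz": 0, "roll": 0, "jaw": 1},
    {"dx": -16, "dy": 12, "dz": 0, "roll": 0, "jaw": 1},
    {"dx": 0, "dy": 0, "dz": 0, "roll": 0, "jaw": 1},
    {"dx": 0, "dy": 0, "dz": 0, "roll": 0, "jaw": 1},
  ],
)

```text
time_s: 3.02
ee_pos: [0.4396, -0.127, 0.2049]
eef_rot: [-3.14, -0.0, 1.236]
force: [0.5, 0.7, 0.8]
grip_width: 0.0006
grip_force: 0.0
```

Request:
send_rows(
  rows=[
    {"dx": -10, "dy": 6.5, "dz": 10, "roll": 0, "jaw": 1},
    {"dx": 0, "dy": 0, "dz": 25, "roll": 0, "jaw": 1},
    {"dx": 0, "dy": 0, "dz": 30, "roll": 0, "jaw": 1},
    {"dx": 0, "dy": 0, "dz": 30, "roll": 0, "jaw": 1},
    {"dx": 0, "dy": 0, "dz": 30, "roll": 0, "jaw": 1},
    {"dx": 0, "dy": 0, "dz": 25, "roll": 0, "jaw": 1},
    {"dx": 0, "dy": 0, "dz": 15, "roll": 0, "jaw": 1},
    {"dx": 0, "dy": 0, "dz": 0, "roll": 0, "jaw": 1},
    {"dx": 0, "dy": 0, "dz": 0, "roll": 0, "jaw": 1},
  ],
)

```text
time_s: 3.77
ee_pos: [0.4423, -0.1376, 0.0401]
eef_rot: [-3.14, -0.0, 1.238]
force: [0.2, 0.1, 1.1]
grip_width: 0.0004
grip_force: 0.0
```

```bash
python3 - <<'E'
from h import *
c=snap('side');t=snap('top')
a=cv2.resize(c['frame'][215:345,270:410],(560,520),interpolation=cv2.INTER_CUBIC)[:,:,::-1]
cv2.imwrite('pics/approach.png',a);print(get_obs()['ee_pos'],get_obs()['eef_rot'])
E
```

```text
[ 0.44322264 -0.13811577  0.04144554] [3.14002445e+00 8.34510908e-05 1.23805647e+00]
```

View pics/approach.png

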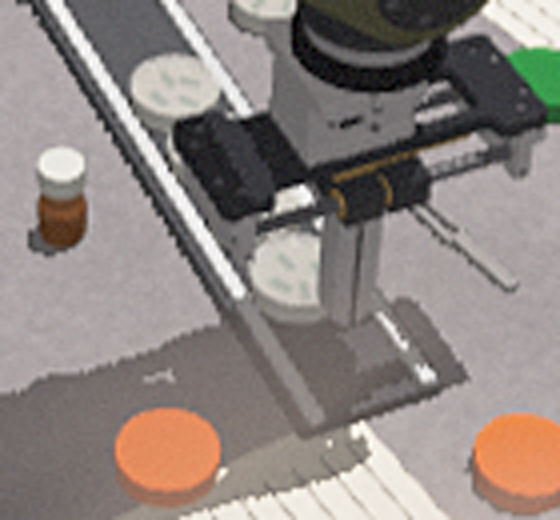

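The fingers hang over the channel behind dish_4 at crop (345,310), so I lower them and start pushing gently.

Request:
send_rows(
  rows=[
    {"dx": 0, "dy": 0, "dz": 10, "roll": 0, "jaw": 1},
    {"dx": 0, "dy": 0, "dz": 10, "roll": 0, "jaw": 1},
    {"dx": 0, "dy": 0, "dz": 5, "roll": 0, "jaw": 1},
    {"dx": 0, "dy": 0, "dz": 0, "roll": 0, "jaw": 1},
    {"dx": 2, "dy": 0, "dz": 0, "roll": 0, "jaw": 1},
    {"dx": 2, "dy": 0, "dz": 0, "roll": 0, "jaw": 1},
    {"dx": 2, "dy": 0, "dz": 0, "roll": 0, "jaw": 1},
    {"dx": 2, "dy": 0, "dz": 0, "roll": 0, "jaw": 1},
  ],
)

```text
time_s: 4.53
ee_pos: [0.4455, -0.1303, 0.0157]
eef_rot: [3.141, -0.0, 1.238]
force: [0.2, -0.2, -0.1]
grip_width: 0.0005
grip_force: 0.0
```

Request:
send_rows(
  rows=[
    {"dx": 2, "dy": 0, "dz": 0, "roll": 0, "jaw": 1},
    {"dx": 2, "dy": 0, "dz": 0, "roll": 0, "jaw": 1},
    {"dx": 2, "dy": 0, "dz": 0, "roll": 0, "jaw": 1},
    {"dx": 2, "dy": 0, "dz": 0, "roll": 0, "jaw": 1},
    {"dx": 2, "dy": 0, "dz": 0, "roll": 0, "jaw": 1},
    {"dx": 2, "dy": 0, "dz": 0, "roll": 0, "jaw": 1},
    {"dx": 2, "dy": 0, "dz": 0, "roll": 0, "jaw": 1},
    {"dx": 2, "dy": 0, "dz": 0, "roll": 0, "jaw": 1},
    {"dx": 2, "dy": 0, "dz": 0, "roll": 0, "jaw": 1},
    {"dx": 2, "dy": 0, "dz": 0, "roll": 0, "jaw": 1},
    {"dx": 2, "dy": 0, "dz": 0, "roll": 0, "jaw": 1},
    {"dx": 2, "dy": 0, "dz": 0, "roll": 0, "jaw": 1},
  ],
)

```text
time_s: 5.53
ee_pos: [0.4532, -0.1077, 0.0154]
eef_rot: [-3.142, 0.0, 1.237]
force: [-0.7, -1.6, 1.2]
grip_width: 0.0005
grip_force: 0.7
```

Request:
send_rows(
  rows=[
    {"dx": 3, "dy": 0, "dz": 0, "roll": 0, "jaw": 1},
    {"dx": 3, "dy": 0, "dz": 0, "roll": 0, "jaw": 1},
    {"dx": 3, "dy": 0, "dz": 0, "roll": 0, "jaw": 1},
    {"dx": 3, "dy": 0, "dz": 0, "roll": 0, "jaw": 1},
    {"dx": 3, "dy": 0, "dz": 0, "roll": 0, "jaw": 1},
    {"dx": 3, "dy": 0, "dz": 0, "roll": 0, "jaw": 1},
    {"dx": 3, "dy": 0, "dz": 0, "roll": 0, "jaw": 1},
    {"dx": 3, "dy": 0, "dz": 0, "roll": 0, "jaw": 1},
    {"dx": 3, "dy": 0, "dz": 0, "roll": 0, "jaw": 1},
    {"dx": 3, "dy": 0, "dz": 0, "roll": 0, "jaw": 1},
    {"dx": 3, "dy": 0, "dz": 0, "roll": 0, "jaw": 1},
    {"dx": 3, "dy": 0, "dz": 0, "roll": 0, "jaw": 1},
  ],
)

```text
time_s: 6.53
ee_pos: [0.465, -0.0735, 0.0154]
eef_rot: [-3.142, 0.0, 1.237]
force: [-0.4, -1.5, 1.0]
grip_width: 0.0003
grip_force: 0.6
```

Request:
send_rows(
  rows=[
    {"dx": 3, "dy": 0, "dz": 0, "roll": 0, "jaw": 1},
    {"dx": 3, "dy": 0, "dz": 0, "roll": 0, "jaw": 1},
    {"dx": 3, "dy": 0, "dz": 0, "roll": 0, "jaw": 1},
    {"dx": 3, "dy": 0, "dz": 0, "roll": 0, "jaw": 1},
    {"dx": 3, "dy": 0, "dz": 0, "roll": 0, "jaw": 1},
    {"dx": 3, "dy": 0, "dz": 0, "roll": 0, "jaw": 1},
    {"dx": 3, "dy": 0, "dz": 0, "roll": 0, "jaw": 1},
    {"dx": 3, "dy": 0, "dz": 0, "roll": 0, "jaw": 1},
    {"dx": 2, "dy": 0, "dz": 0, "roll": 0, "jaw": 1},
    {"dx": 2, "dy": 0, "dz": 0, "roll": 0, "jaw": 1},
    {"dx": 2, "dy": 0, "dz": 0, "roll": 0, "jaw": 1},
    {"dx": 1, "dy": 0, "dz": 0, "roll": 0, "jaw": 1},
  ],
)

```text
time_s: 7.53
ee_pos: [0.4751, -0.0443, 0.0154]
eef_rot: [-3.142, -0.0, 1.238]
force: [0.3, -0.6, 0.3]
grip_width: 0.0006
grip_force: 0.6
```

```bash
python3 - <<'E'
from h import *
c=snap('side');t=snap('top');o=get_obs();q=o['ee_pos'][:2]-[.42897,-.17529];print(o['ee_pos'],o['force'],'railx',q@[.32755,.94483]-.22,'lat',q@[-.94483,.32755])
a=np.hstack([cv2.resize(c['frame'][180:320,265:385],(400,466),interpolation=cv2.INTER_CUBIC),cv2.resize(t['frame'][165:305,205:325],(400,466),interpolation=cv2.INTER_CUBIC)])[:,:,::-1]
cv2.imwrite('pics/push.png',a)
E
```

```text
[ 0.47507689 -0.04436322  0.01542563] [ 0.60812825 -0.39439338  0.48017256] railx -0.08119414265024463 lat -0.0006781081673251895
```

View pics/push.png

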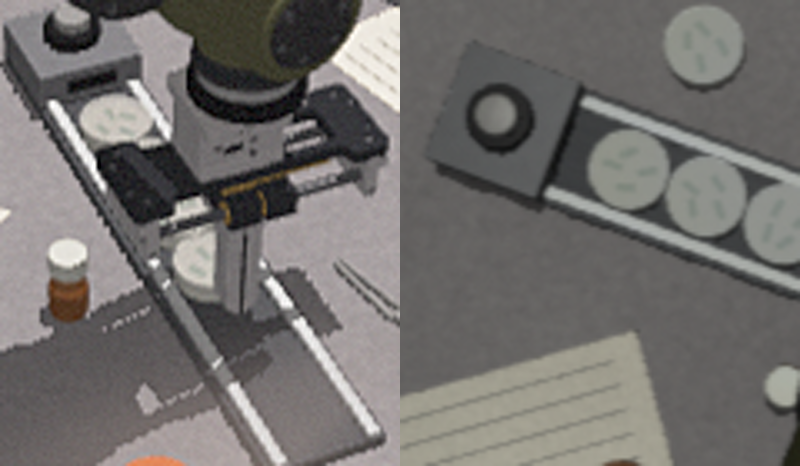

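The row is still together. Dish_1's edge is at crop (588,165) and the stop face at about (563,150), so roughly 20 mm remains. I continue slowly.

Request:
send_rows(
  rows=[
    {"dx": 1, "dy": 0, "dz": 0, "roll": 0, "jaw": 1},
    {"dx": 1.5, "dy": 0, "dz": 0, "roll": 0, "jaw": 1},
    {"dx": 1.5, "dy": 0, "dz": 0, "roll": 0, "jaw": 1},
    {"dx": 1.5, "dy": 0, "dz": 0, "roll": 0, "jaw": 1},
    {"dx": 1.5, "dy": 0, "dz": 0, "roll": 0, "jaw": 1},
    {"dx": 1.5, "dy": 0, "dz": 0, "roll": 0, "jaw": 1},
    {"dx": 1.5, "dy": 0, "dz": 0, "roll": 0, "jaw": 1},
    {"dx": 1.5, "dy": 0, "dz": 0, "roll": 0, "jaw": 1},
    {"dx": 1.5, "dy": 0, "dz": 0, "roll": 0, "jaw": 1},
    {"dx": 1.5, "dy": 0, "dz": 0, "roll": 0, "jaw": 1},
    {"dx": 1, "dy": 0, "dz": 0, "roll": 0, "jaw": 1},
    {"dx": 0.5, "dy": 0, "dz": 0, "roll": 0, "jaw": 1},
  ],
)

```text
time_s: 8.63
ee_pos: [0.4803, -0.0293, 0.0154]
eef_rot: [-3.142, 0.0, 1.238]
force: [0.3, -1.1, 0.1]
grip_width: 0.0007
grip_force: 0.4
```

Request:
send_rows(
  rows=[
    {"dx": 0.5, "dy": 0, "dz": 0, "roll": 0, "jaw": 1},
    {"dx": 0.5, "dy": 0, "dz": 0, "roll": 0, "jaw": 1},
    {"dx": 0.5, "dy": 0, "dz": 0, "roll": 0, "jaw": 1},
    {"dx": 0.5, "dy": 0, "dz": 0, "roll": 0, "jaw": 1},
  ],
)

```text
time_s: 8.97
ee_pos: [0.4809, -0.0275, 0.0154]
eef_rot: [-3.142, 0.0, 1.237]
force: [-0.5, -0.8, 0.1]
grip_width: 0.0003
grip_force: 0.4
```

Request:
send_rows(
  rows=[
    {"dx": 0.5, "dy": 0, "dz": 0, "roll": 0, "jaw": 1},
    {"dx": 0.5, "dy": 0, "dz": 0, "roll": 0, "jaw": 1},
    {"dx": 0, "dy": 0, "dz": 0, "roll": 0, "jaw": 1},
  ],
)

```text
time_s: 9.22
ee_pos: [0.4813, -0.0265, 0.0154]
eef_rot: [3.142, -0.0, 1.238]
force: [0.9, 0.1, 0.1]
grip_width: 0.0001
grip_force: 0.2
```

Request:
send_rows(
  rows=[
    {"dx": 0.7, "dy": 0, "dz": 0, "roll": 0, "jaw": 1},
    {"dx": 0.7, "dy": 0, "dz": 0, "roll": 0, "jaw": 1},
    {"dx": 0.7, "dy": 0, "dz": 0, "roll": 0, "jaw": 1},
  ],
)

```text
time_s: 9.47
ee_pos: [0.482, -0.0245, 0.0155]
eef_rot: [3.142, -0.0, 1.238]
force: [-0.3, -1.7, 0.2]
grip_width: 0.0003
grip_force: 0.5
```

Request:
send_rows(
  rows=[
    {"dx": 0.7, "dy": 0, "dz": 0, "roll": 0, "jaw": 1},
    {"dx": 0.7, "dy": 0, "dz": 0, "roll": 0, "jaw": 1},
    {"dx": 0.7, "dy": 0, "dz": 0, "roll": 0, "jaw": 1},
  ],
)

```text
time_s: 9.72
ee_pos: [0.4822, -0.0236, 0.0154]
eef_rot: [-3.141, 0.002, 1.238]
force: [-5.4, -16.4, 3.0]
grip_width: 0.0004
grip_force: 8.3
```

The force jumped to 17 N, so the row is against the stop. I back off, rise and look.

Request:
send_rows(
  rows=[
    {"dx": -1, "dy": 0, "dz": 0, "roll": 0, "jaw": 1},
    {"dx": -3, "dy": 0, "dz": 0, "roll": 0, "jaw": 1},
    {"dx": -6, "dy": 0, "dz": 0, "roll": 0, "jaw": 1},
    {"dx": -10, "dy": 0, "dz": 0, "roll": 0, "jaw": 1},
    {"dx": -10, "dy": 0, "dz": -5, "roll": 0, "jaw": 1},
    {"dx": -10, "dy": 0, "dz": -20, "roll": 0, "jaw": 1},
    {"dx": -20, "dy": 0, "dz": -30, "roll": 0, "jaw": 1},
    {"dx": -30, "dy": 0, "dz": -30, "roll": 0, "jaw": 1},
    {"dx": -30, "dy": 0, "dz": -25, "roll": 0, "jaw": 1},
    {"dx": -30, "dy": 0, "dz": -10, "roll": 0, "jaw": 1},
    {"dx": -20, "dy": 0, "dz": 0, "roll": 0, "jaw": 1},
    {"dx": 0, "dy": 0, "dz": 0, "roll": 0, "jaw": 1},
  ],
)

```text
time_s: 10.72
ee_pos: [0.4261, -0.1861, 0.1361]
eef_rot: [3.139, 0.001, 1.234]
force: [-0.2, 0.3, 0.2]
grip_width: 0.0003
grip_force: 0.0
```

```bash
python3 - <<'E'
from h import *
c=snap('side');t=snap('top');o=get_obs();print(o['ee_pos'],o['force'])
a=np.hstack([cv2.resize(c['frame'][170:310,260:380],(400,466),interpolation=cv2.INTER_CUBIC),cv2.resize(t['frame'][165:305,205:325],(400,466),interpolation=cv2.INTER_CUBIC)])[:,:,::-1]
cv2.imwrite('pics/home.png',a)
E
```

```text
[ 0.42666259 -0.18349952  0.13514562] [ 0.70951127 -0.84170339 -0.37231663]
```

View pics/home.png

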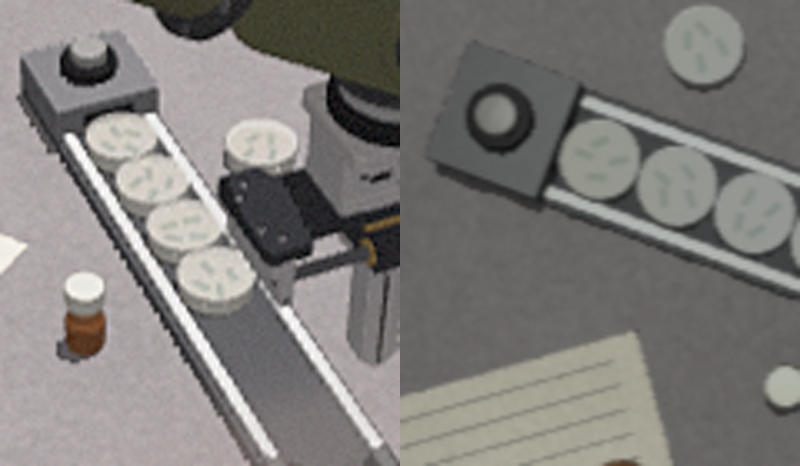

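The row is home: dish_1 touches the head at crop (565,150), and all four dishes touch with no gaps. Now I move over the button.

Request:
send_rows(
  rows=[
    {"dx": 17, "dy": 0, "dz": 0, "roll": 0, "jaw": 1},
    {"dx": 35, "dy": 0, "dz": 0, "roll": 0, "jaw": 1},
    {"dx": 35, "dy": 0, "dz": 0, "roll": 0, "jaw": 1},
    {"dx": 35, "dy": 0, "dz": 0, "roll": 0, "jaw": 1},
    {"dx": 35, "dy": 0, "dz": 0, "roll": 0, "jaw": 1},
    {"dx": 35, "dy": 0, "dz": 0, "roll": 0, "jaw": 1},
    {"dx": 35, "dy": 0, "dz": 0, "roll": 0, "jaw": 1},
    {"dx": 35, "dy": 0, "dz": 0, "roll": 0, "jaw": 1},
    {"dx": 35, "dy": 0, "dz": 0, "roll": 0, "jaw": 1},
    {"dx": 35, "dy": 0, "dz": 0, "roll": 0, "jaw": 1},
    {"dx": 35, "dy": 0, "dz": 0, "roll": 0, "jaw": 1},
    {"dx": 35, "dy": 0, "dz": 0, "roll": 0, "jaw": 1},
  ],
)

```text
time_s: 11.82
ee_pos: [0.5583, 0.1998, 0.1346]
eef_rot: [-3.141, 0.0, 1.239]
force: [0.0, -1.2, 0.4]
grip_width: 0.0007
grip_force: 0.0
```

Request:
send_rows(
  rows=[
    {"dx": 25, "dy": 0, "dz": 0, "roll": 0, "jaw": 1},
    {"dx": 10, "dy": 0, "dz": 0, "roll": 0, "jaw": 1},
    {"dx": 0, "dy": 0, "dz": 0, "roll": 0, "jaw": 1},
    {"dx": 0, "dy": 0, "dz": 0, "roll": 0, "jaw": 1},
    {"dx": 0, "dy": 0, "dz": 0, "roll": 0, "jaw": 1},
  ],
)

```text
time_s: 12.23
ee_pos: [0.5698, 0.2291, 0.1348]
eef_rot: [-3.141, 0.0, 1.237]
force: [0.1, 0.2, -0.1]
grip_width: 0.0002
grip_force: 0.0
```

Request:
send_rows(
  rows=[
    {"dx": 0, "dy": 0, "dz": 10, "roll": 0, "jaw": 1},
    {"dx": 0, "dy": 0, "dz": 20, "roll": 0, "jaw": 1},
    {"dx": 0, "dy": 0, "dz": 20, "roll": 0, "jaw": 1},
    {"dx": 0, "dy": 0, "dz": 10, "roll": 0, "jaw": 1},
    {"dx": 0, "dy": 0, "dz": 5, "roll": 0, "jaw": 1},
    {"dx": 0, "dy": 0, "dz": 0, "roll": 0, "jaw": 1},
    {"dx": 0, "dy": 0, "dz": 2, "roll": 0, "jaw": 1},
    {"dx": 0, "dy": 0, "dz": 2, "roll": 0, "jaw": 1},
    {"dx": 0, "dy": 0, "dz": 2, "roll": 0, "jaw": 1},
  ],
)

```text
time_s: 12.98
ee_pos: [0.5706, 0.2303, 0.0646]
eef_rot: [3.14, -0.001, 1.237]
force: [-0.1, -0.3, 1.0]
grip_width: 0.0004
grip_force: 0.0
```

Request:
send_rows(
  rows=[
    {"dx": 0, "dy": 0, "dz": 1, "roll": 0, "jaw": 1},
    {"dx": 0, "dy": 0, "dz": 1, "roll": 0, "jaw": 1},
    {"dx": 0, "dy": 0, "dz": 0, "roll": 0, "jaw": 1},
  ],
)

```text
time_s: 13.23
ee_pos: [0.5703, 0.2303, 0.0621]
eef_rot: [3.141, -0.0, 1.238]
force: [0.3, 0.0, 1.6]
grip_width: 0.0004
grip_force: 0.7
```

Request:
send_rows(
  rows=[
    {"dx": 0, "dy": 0, "dz": 1, "roll": 0, "jaw": 1},
    {"dx": 0, "dy": 0, "dz": 1, "roll": 0, "jaw": 1},
    {"dx": 0, "dy": 0, "dz": 0, "roll": 0, "jaw": 1},
  ],
)

```text
time_s: 13.48
ee_pos: [0.5703, 0.2303, 0.06]
eef_rot: [3.141, -0.0, 1.238]
force: [-0.2, 0.5, 3.2]
grip_width: 0.0002
grip_force: 1.3
```

Contact was at about z 0.064, so I continue until the force jumps past the spring.

Request:
send_rows(
  rows=[
    {"dx": 0, "dy": 0, "dz": 1, "roll": 0, "jaw": 1},
    {"dx": 0, "dy": 0, "dz": 1, "roll": 0, "jaw": 1},
    {"dx": 0, "dy": 0, "dz": 0, "roll": 0, "jaw": 1},
  ],
)

```text
time_s: 13.73
ee_pos: [0.5703, 0.2302, 0.0579]
eef_rot: [3.141, -0.0, 1.237]
force: [-0.0, -0.4, 3.5]
grip_width: 0.0004
grip_force: 1.9
```

Request:
send_rows(
  rows=[
    {"dx": 0, "dy": 0, "dz": 0.7, "roll": 0, "jaw": 1},
    {"dx": 0, "dy": 0, "dz": 0, "roll": 0, "jaw": 1},
  ],
)

```text
time_s: 13.9
ee_pos: [0.5703, 0.2303, 0.0573]
eef_rot: [3.141, -0.0, 1.237]
force: [-0.3, 0.9, 3.5]
grip_width: 0.0003
grip_force: 2.1
```

Request:
send_rows(
  rows=[
    {"dx": 0, "dy": 0, "dz": 0.7, "roll": 0, "jaw": 1},
    {"dx": 0, "dy": 0, "dz": 0.5, "roll": 0, "jaw": 1},
    {"dx": 0, "dy": 0, "dz": 0, "roll": 0, "jaw": 1},
  ],
)

```text
time_s: 14.15
ee_pos: [0.5703, 0.2302, 0.0563]
eef_rot: [3.141, -0.0, 1.238]
force: [-0.7, -0.3, 6.3]
grip_width: 0.0007
grip_force: 3.0
```

Request:
send_rows(
  rows=[
    {"dx": 0, "dy": 0, "dz": 0.5, "roll": 0, "jaw": 1},
    {"dx": 0, "dy": 0, "dz": 0, "roll": 0, "jaw": 1},
  ],
)

```text
time_s: 14.32
ee_pos: [0.5704, 0.2303, 0.0562]
eef_rot: [3.141, -0.0, 1.238]
force: [-2.7, -0.2, 11.3]
grip_width: 0.0009
grip_force: 5.0
```

The fingers have bottomed out: z no longer drops and the force is 11 N. I release, rise and move clear.

Request:
send_rows(
  rows=[
    {"dx": 0, "dy": 0, "dz": -2, "roll": 0, "jaw": 1},
    {"dx": 0, "dy": 0, "dz": -3, "roll": 0, "jaw": 1},
    {"dx": 0, "dy": 0, "dz": -5, "roll": 0, "jaw": 1},
    {"dx": 0, "dy": 0, "dz": -15, "roll": 0, "jaw": 1},
    {"dx": 0, "dy": 0, "dz": -30, "roll": 0, "jaw": 1},
    {"dx": 0, "dy": 0, "dz": -30, "roll": 0, "jaw": 1},
    {"dx": 20, "dy": 0, "dz": -30, "roll": 0, "jaw": 1},
    {"dx": 30, "dy": 0, "dz": -20, "roll": 0, "jaw": 1},
    {"dx": 30, "dy": 0, "dz": 0, "roll": 0, "jaw": 1},
    {"dx": 20, "dy": 0, "dz": 0, "roll": 0, "jaw": 1},
    {"dx": 0, "dy": 0, "dz": 0, "roll": 0, "jaw": 1},
    {"dx": 0, "dy": 0, "dz": 0, "roll": 0, "jaw": 1},
  ],
)

```text
time_s: 15.32
ee_pos: [0.6024, 0.3251, 0.1895]
eef_rot: [-3.14, 0.001, 1.239]
force: [-0.6, 0.1, 0.7]
grip_width: 0.0004
grip_force: 0.0
```

```bash
python3 - <<'E'
from h import *
c=snap('side');o=get_obs();print(o['ee_pos'],o['force'])
cv2.imwrite('pics/final.png',cv2.resize(c['frame'][120:360,160:480],(800,600),interpolation=cv2.INTER_CUBIC)[:,:,::-1])
E
```

```text
[0.60249575 0.32431949 0.18978195] [ 0.10397961 -0.25468141 -0.25257917]
```

View pics/final.png

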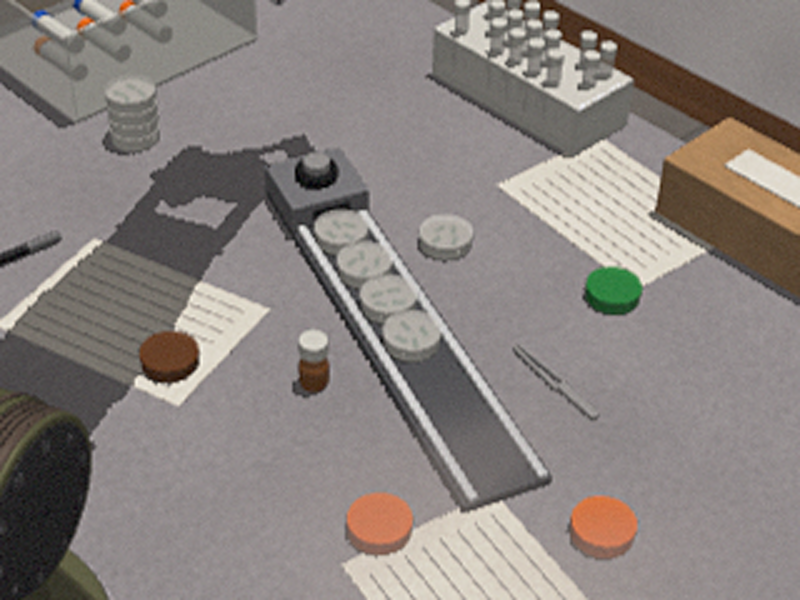

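The final view shows the row tight against the stop at (341,228) to (411,334), the button back up at (317,165), and everything else in place.

```bash
python3 -c "
from station import *
print(hand_in())"
```

```text
the job is handed in; nothing more can be done
None
```

The row of four dishes is home against the end stop with no gaps, the start button was pressed fully down and came back up, and the job was handed in at about 15 s of the 43 s allowed.

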